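# Unpin the bench marking press and run one stroke

### The job

Pull the lock pin up out of the slot in the bench marking press's flywheel and hang it by its loop on the hook of the stand beside the press. Then turn the flywheel clockwise seen from above, through exactly one full revolution, so that the slide makes one stroke toward the strip and comes fully home with the wheel's slot back at the pointer; do not run on past it, do not turn the wheel backwards, and leave the other things on the table where they are.

Things in the scene. Friction and masses are not known exactly. Their poses are not given: they have to be found in the camera images.
- press: Bench marking press, fixed: grey housing 140 x 140 x 45 mm, feet to x = +-90 mm, bed with anvil and clamped strip on its +y side (to y = 170 mm, 57 mm tall). A dark solid flywheel disc without spokes or crank, 124 mm across, lies on top, z = 49 to 61 mm, on a vertical axis. Origin: on the table, under the wheel's axis; -x faces roughly to the robot
- slot_home (a point): Fixed point on the press at x = -52 mm, y = 0, height 61 mm (the disc's upper face). A slot 14 mm wide and 20 mm deep runs in from the disc's rim and lies here in the home position, over a small pointer on the housing's edge (top 55 mm). A 13 mm hole in the housing below takes the lock pin
- hub (a point): On the flywheel's axis, 82 mm above the table: gripping height on its round knurled hub, 44 mm in diameter, straight from 69 to 100 mm above the table (60 mm flange below that, cap at 104 mm). Axes as the press; does not turn
- flywheel (a joint): Angle of the flywheel in rad: 0 at the start (home, slot at the pointer), grows clockwise seen from above, 6.283 after one full turn, where nothing stops it. Friction about 0.25 N m holds it wherever it is left
- slide (a joint): Travel in m of the slide that the flywheel's crank drives out of the housing toward the anvil (press +y): 0 home, 0.022 fully out at half a turn, 0 again after a full turn
- lock_pin: Loose lock pin, about 0.14 kg: aluminium grip block 16 (x) x 36 (y) x 30 mm (z), under it a steel shank 10 mm thick and 38 mm long, above it a loop. Origin: centre of the block's underside. It starts upright at slot_home, axes parallel to the press's, the block resting on the disc, the shank down through the slot into the housing: it locks the wheel. Pull straight up 45 mm to free it
- pin_grip (a point): On the lock pin, 25 mm above its origin, near the top of the grip block: with the TCP here, fingers from above can close on the block's 36 mm width (along the pin's y) with the loop standing between them
- pin_loop (a point): On the lock pin, the underside of the loop's top bar, 60 mm above the pin's origin; it rests on the hook when hung. The loop is 6 mm round bar in the pin's y-z plane: outside 36 mm wide, inside 24 mm wide and 30 mm tall (30 to 60 mm above the origin), its top at 66 mm
- hook_stand: Steel hook stand, fixed: base plate 130 x 80 x 10 mm (x -55 to +75 mm), 8 mm post at x = +55 mm, and from its top a level 8 mm round bar, centre at z = 160 mm, running toward -x to x = -30 mm, then up at 45 degrees to a tip at x = -40 mm, z = 170 mm (top 174 mm, the highest point). Origin: on the table under the bar's line; x runs along the bar from tip to post
- hook_bar (a point): On top of the hook's bar, 164 mm above the table, at stand x = -15 mm: a good place for the loop to hang. Axes as the stand
- magnet_puck: bystander: grey metal puck with a pin on top, 49 mm across, 52 mm tall, origin under its centre
- spark_plug: bystander: spark plug lying on the table, 58 mm long, 24 mm tall, origin under its centre
- parts_tin: bystander: low round open tin, 94 mm across, 35 mm tall, origin under its centre
Mind the look-alikes: they are no part of the job. Several things have the shape of the lock_pin; the one meant has the colours described above.

How it is judged:
On the way, in this order (a step that is already met when the one before it is completed fails the run):
1. the lock pin hangs by its loop on the hook, let go (y of pin_loop in the frame of hook_stand between -0.012 and 0.012 m and x of pin_loop in the frame of hook_stand between -0.036 and 0.048 m and z of pin_loop in the frame of hook_stand between 0.158 and 0.174 m and angle between lock_pin's own z axis and vertical below 0.35 rad and contact force between the fingers and lock_pin below 0.05 N and contact force between lock_pin and hook_stand above 0.3 N), for 0.2 s.
2. with the pin on the hook, the flywheel is past half a turn, the slide having been fully out (value of joint flywheel above 3.2 rad), for 0.05 s.
At the end, for the whole second after the job is handed in: The flywheel has been turned one revolution clockwise and stands still within 0.12 rad (7 degrees) of the full turn, the slide home within 1 mm; the lock pin hangs at rest by its loop on the hook's bar, between the tip and the post, tilted less than 20 degrees and let go (all of step 1 and value of joint flywheel between 6.16319 and 6.40319 rad and velocity of joint flywheel between -0.05 and 0.05 rad/s and value of joint slide below 0.001 m and linear speed of lock_pin below 0.05 m/s); the robot touches nothing.
It fails at once if the flywheel is turned more than 0.25 rad past one full turn (value of joint flywheel above 6.53319 rad).
It fails at once if the flywheel is turned backwards past home by more than 0.25 rad (value of joint flywheel below -0.25 rad).
It fails at once if the magnet puck is moved by more than 30 mm (distance of magnet_puck from where it was at the start of the episode above 0.03 m).
It fails at once if the spark plug is moved by more than 30 mm (distance of spark_plug from where it was at the start of the episode above 0.03 m).
It fails at once if the parts tin is moved by more than 30 mm (distance of parts_tin from where it was at the start of the episode above 0.03 m).
It also fails if it takes over 70 s, if anything falls off the work surface, if the arm or the gripper's body presses on something with over 40 N, if the wrist force passes 120 N, or if a joint passes its speed limit or range.

### The arm

A 6-joint arm with a two-finger parallel gripper is mounted at the origin on a cart in front of the work surface, level with it; the furniture and walls round the work are solid. World frame = base frame: x ahead of the robot, y to its left, z up, the work surface at z = 0. Lengths are in m, angles in rad, forces in N, time in s.
With the tool pointing down it reaches from about 0.35 to 0.975 m from the base axis. Payload 4.9 kg.
Tool frame: the origin (TCP) lies between the finger pads, 19 mm behind the fingertips; this is the grasp point; z points along the fingers, y is the line along which they close (so a half turn about z gives the same grasp; the last joint's range is limited). The gripper opens to 85 mm and grips with 20 to 120 N. Pads are 22 mm wide; open, the fingers measure 114 mm over their backs; the gripper's body (76 mm by 85 mm) begins 54 mm behind the grasp point. The pads swing forward as they close: fully open they stand 13 mm farther back than shut.
Start: joints at [0.982, 0.053, 1.613, -0, 1.476, -0.119], TCP at [0.283, 0.557, 0.25] pointing down, gripper open.
Joint ranges: [-3.01, 3.01], [-1.01, 2.22], [0.06, 2.58], [-1.02, 4.17], [0.09, 2.62], [-3.14, 3.14]. Speed limits (rad/s): [2.57, 2.57, 3.14, 3.14, 3.14, 3.14].

### API

Orientations are given as a rotation vector (axis times angle).
In Python, from station import ctrl gives the robot as it stands.
- The arm moves only by the tool send_rows, never from a script. Its argument "rows" is a list of rows, each a list of 3 entries, a list of its own where there are three numbers: the finger opening in cm, from 0 to 8.54, then the shift along the tool's x, y, z in cm, then the turn about the tool's z in degrees. A call has 1 to 10 rows; each row shifts and turns the commanded pose from where the row before left it, along the tool's axes as they then stand; what a row does not reach is not made up. A row lasts 1/8 s, in which the tool goes at most 62.5 mm and 10.7 degrees, less where a joint would pass 70% of its speed; a pose out of reach is approached as far as the arm can. A call with a gripper value outside its range is refused whole. The fingers move at their own pace and stop on an object; "newtons" is the grip in N (left out, the last holds). Time passes only in rows, so rows that do not move let the fingers close. It gives the time, the measured TCP pose, the force, the opening and the grip force at its end, in the units of the state.
- ctrl.get_obs(): the state, without advancing time (a new reading comes with each control period).
- ctrl.get_image(name): name is "side" or "top"; returns a dict with "frame" (384x512x3 uint8, red, green, blue), "range_z" (384x512 float32, m along the optical axis (not along the pixel's ray), 0 where there is no reading), "fx", "fy", "cx", "cy" (pixels), "cam_to_world" (4x4, takes a point from camera to world coordinates). Camera axes: x right, y down, z forward; pixel columns grow to the right and rows downward; lengths in m; the calibration is good to about 2 mm. A picture is of the moment at which its call begins.
- ctrl.finish_job(): hands the job in; it is judged then, once.
The state is a dict: "t": time; "q": joint angles; "dq": joint speeds; "effort": joint torques, N m; "tool_pos": TCP position; "tool_rot": TCP orientation; "contact_force": force on the tool from outside, world axes, zero at the start; "wrist_torque": the same for the moment, N m; "opening": finger opening in m; "grip_force": force on a finger pad.
Only numpy, scipy, OpenCV 4.12 (cv2) and the standard library are available. Lean on these libraries where they do the work, as an engineer would, in place of code of your own. Each camera call takes 0.05 s, during which the arm holds its last target. There are 200 camera calls.

## Working session

There is one attempt and no reset: what is moved stays moved. The work goes in short steps, Python scripts to look and compute and a tool call to move; the robot and the scene stay as the last step left them, time stands still between calls to the robot, and variables do not carry over. Pictures are saved under pics/ and viewed, at most 10 in all, crops included, and the job is handed in when it is done.

Besides the shell and the picture viewer there is one more tool, called after "Request:" in YAML: its name, and indented under it one key for each argument. send_rows: Moves the arm, as the interface text tells. Its arguments: {"type":"object","properties":{"rows":{"type":"array","items":{"type":"array"}},"newtons":{"type":"number"}},"required":["rows"]}

```bash
mkdir -p pics; cat > h.py <<'E'
import numpy as np, cv2
from station import ctrl
from scipy.spatial.transform import Rotation as R
def cloud(im):
    z=im["range_z"]; v,u=np.mgrid[:z.shape[0],:z.shape[1]]
    P=np.stack([(u-im["cx"])/im["fx"]*z,(v-im["cy"])/im["fy"]*z,z],-1)
    T=np.array(im["cam_to_world"]); W=P@T[:3,:3].T+T[:3,3]; W[z==0]=np.nan
    return W
def tool():
    o=ctrl.get_obs(); return np.array(o["tool_pos"]),R.from_rotvec(o["tool_rot"]).as_matrix(),o
E
python3 - <<'E'
from h import *
for n in("top","side"):
    im=ctrl.get_image(n); cv2.imwrite(f"pics/{n}0.png",im["frame"][:,:,::-1]); np.save(f"{n}0.npy",cloud(im)); print(n,im["fx"],np.round(im["cam_to_world"],3).tolist())
p,M,o=tool(); print(p,np.round(M,3).tolist(),o["opening"])
E
```

```text
top 398.81750548706634 [[0.011, -0.994, 0.112, 0.457], [-1.0, -0.012, -0.01, 0.112], [0.012, -0.112, -0.994, 0.989], [0.0, 0.0, 0.0, 1.0]]
side 432.27302980052764 [[0.933, -0.136, 0.333, 0.249], [-0.36, -0.33, 0.873, -0.644], [-0.009, -0.934, -0.357, 0.458], [0.0, 0.0, 0.0, 1.0]]
[0.28262974 0.55684693 0.248898  ] [[-0.892, 0.453, -0.001], [0.453, 0.892, -0.002], [0.0, -0.002, -1.0]] 0.08527124638401895
```

View pics/top0.png

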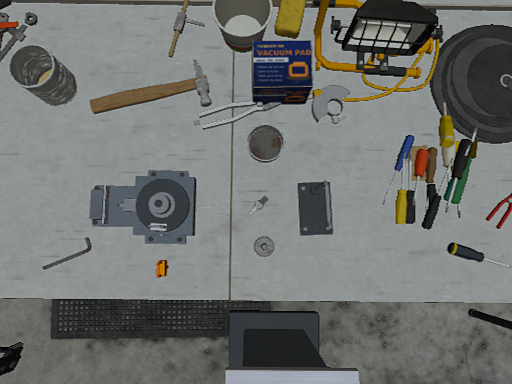

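View pics/side0.png

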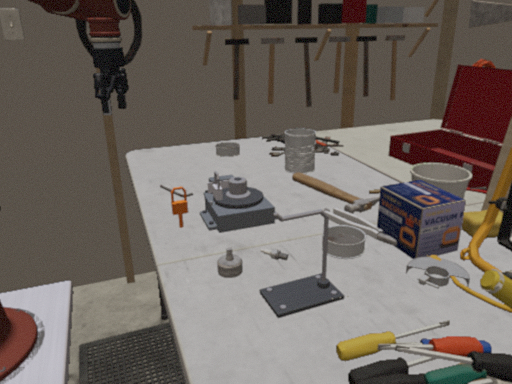

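The top view shows the press at (163,205) with an aluminium pin in its slot at (158,227). An orange look-alike pin lies on the table at (162,268). The hook stand is at (315,207), with the puck at (263,246), the plug at (260,204) and the tin at (266,143). 

Candidates for the lock pin are grey/aluminium at (158,227) and orange at (162,268). I choose the grey one and will check it in a crop.

```bash
python3 - <<'E'
from h import *
W=np.load("top0.npy"); img=cv2.imread("pics/top0.png")
v,u=np.mgrid[:384,:512]
def box(a,b,c,d,z0,z1): return (u>=a)&(u<=b)&(v>=c)&(v<=d)&(W[...,2]>z0)&(W[...,2]<z1)
def circ(m):
    p=W[m][:,:2].astype(np.float32); c,r=cv2.minEnclosingCircle(p); return np.round(c,4),round(r,4),m.sum()
print("cap",circ(box(130,200,170,245,.098,.11)),W[box(130,200,170,245,.098,.11)].mean(0))
print("disc",circ(box(130,200,170,222,.057,.066)))
m=box(130,200,170,250,.035,.053); 
r=cv2.minAreaRect(W[box(132,200,170,245,.038,.066)][:,:2].astype(np.float32)); print("housing",r)
m=box(140,180,217,240,.075,.14); P=W[m]; print("pin",m.sum(),P.mean(0),P.min(0),P.max(0), cv2.minAreaRect(P[:,:2].astype(np.float32)))
m=box(290,345,170,240,.13,.2); P=W[m]; print("bar",m.sum(),P.mean(0),P.min(0),P.max(0))
if len(P)>3: print(cv2.fitLine(P[:,:2].astype(np.float32),2,0,.01,.01).ravel(),cv2.minAreaRect(P[:,:2].astype(np.float32)))
m=box(290,345,170,245,.006,.016); P=W[m];print("base",cv2.minAreaRect(P[:,:2].astype(np.float32)),P[:,2].mean())
print("bench",np.nanmedian(W[100:120,120:180,2]))
S=np.load("side0.npy"); m=(u>270)&(u<335)&(v>200)&(v<290)&(S[...,2]>.145)&(S[...,2]<.2)&(S[...,1]<.1); P=S[m]; print("bar side",m.sum(),P.min(0),P.max(0)); 
if len(P)>3:print(cv2.fitLine(P.astype(np.float32),2,0,.01,.01).ravel())
m=(u>200)&(u<275)&(v>165)&(v<200)&(S[...,2]>.1)&(S[...,2]<.15); P=S[m]; print("pin/hub side",len(P),P.min(0),P.max(0))
a=cv2.resize(img[165:285,85:205],(600,600),interpolation=2)
cv2.imwrite("pics/c1.png",a[:,:])
s=cv2.imread("pics/side0.png")[150:240,160:280]; cv2.imwrite("pics/c2.png",cv2.resize(s,(800,600),interpolation=2))
cv2.imwrite("pics/c.png",np.hstack([cv2.resize(a,(400,400)),cv2.resize(s,(400,400),interpolation=2)]))
E
```

```text
cap (array([0.5166, 0.3055]), 0.0387, np.int64(309)) [0.53173891 0.30956975 0.1025796 ]
disc (array([0.5325, 0.3105]), 0.0623, np.int64(1478))
housing ((0.5326098799705505, 0.31216415762901306), (0.14425088465213776, 0.14027704298496246), 89.6821517944336)
pin 135 [0.48060074 0.30898605 0.1029379 ] [0.47325146 0.29313643 0.07817213] [0.48910234 0.32850857 0.12919979] ((0.48119843006134033, 0.31079596281051636), (0.01577390730381012, 0.03534004092216492), 0.44610899686813354)
bar 191 [ 0.5304155  -0.05475587  0.1629519 ] [ 0.479876   -0.06133473  0.13005185] [ 0.58051888 -0.04891794  0.17698818]
[ 0.99868226  0.05131945  0.5304155  -0.05475587] ((0.5300936698913574, -0.055421099066734314), (0.10061602294445038, 0.008780819363892078), 2.680267333984375)
base ((0.5381115674972534, -0.058880388736724854), (0.1819075644016266, 0.11881216615438461), 0.2766575515270233) 0.010361616771409374
bench 0.0017817402622193335
bar side 291 [ 0.48356572 -0.06390138  0.14529901] [ 0.58470276 -0.05185443  0.17628634]
[ 0.99167216  0.04993854 -0.1187116   0.53335613 -0.05883255  0.16279691]
pin/hub side 169 [0.48108412 0.28665493 0.1000948 ] [0.55810911 0.32927391 0.12923821]
```

View pics/c.png

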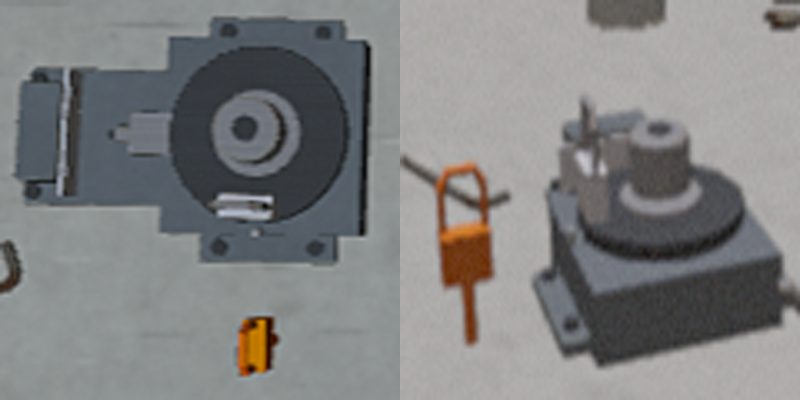

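The grey pin stands in the slot at world (0.4805, 0.3105) with its top at 0.129, so it's the one I want. The orange one is separate, about 9 cm closer to the robot. The bar lies at y ≈ -0.056 with about 2.9° yaw. Next I move above the pin.

Request:
send_rows:
  rows:
    - [8.5,[0,0,0],-9]
    - [8.5,[0,0,0],-9]
    - [8.5,[0,0,0],-9]
    - [8.5,[-3.3,-4.1,0.8],0]
    - [8.5,[-3.3,-4.1,0.8],0]
    - [8.5,[-3.3,-4.1,0.8],0]
    - [8.5,[-3.3,-4.1,0.8],0]
    - [8.5,[-3.3,-4.1,0.8],0]
    - [8.5,[-3.3,-4.1,0.8],0]
    - [8.5,[0,0,0],0]
  newtons: 40

```text
t: 1.35
tool_pos: [0.4824, 0.3087, 0.2005]
tool_rot: [-0.006, -3.14, 0.002]
contact_force: [-1.0, 0.8, -0.4]
opening: 0.0851
grip_force: 0.0
```

```bash
cat > st.py <<'E'
from h import *
import sys
p,M,o=tool(); np.set_printoptions(precision=4,suppress=True)
print(p,"x",M[:,0],"y",M[:,1],"z",M[:,2],"q6",o["q"][5],"F",np.array(o["contact_force"]),"T",np.array(o["wrist_torque"]),o["opening"],o["grip_force"],o["t"])
if len(sys.argv)>3: print("go cm",100*(M.T@(np.array(list(map(float,sys.argv[1:4])))-p)))
E
python3 st.py .4805 .3105 .086
```

```text
[0.4824 0.3087 0.2005] x [-1.      0.0035  0.0021] y [ 0.0035  1.     -0.0015] z [-0.0021 -0.0015 -1.    ] q6 -1.1275104859575793 F [-1.012   0.7801 -0.405 ] T [ 0.0179 -0.011  -0.0038] 0.08508062688825037 0.0 1.35
go cm [ 0.1624  0.1918 11.4536]
```

Request:
send_rows:
  rows:
    - [8.5,[0.2,0.2,3],-0.3]
    - [8.5,[0,0,4],0]
    - [8.5,[0,0,3],0]
    - [8.5,[0,0,1.4],0]
    - [8.5,[0,0,0],0]
    - [3,[0,0,0],0]
    - [3,[0,0,0],0]
    - [3,[0,0,0],0]
    - [3,[0,0,0],0]
    - [3,[0,0,0],0]

```text
t: 2.6
tool_pos: [0.4801, 0.3129, 0.0896]
tool_rot: [-0.01, 3.14, -0.002]
contact_force: [-0.2, -4.7, 6.7]
opening: 0.0352
grip_force: 39.8
```

```bash
python3 st.py .4805 .3105 .086
```

```text
[0.4801 0.3129 0.0896] x [-1.     -0.0067 -0.0015] y [-0.0067  1.     -0.0016] z [ 0.0015 -0.0016 -1.    ] q6 -1.1280278899155893 F [-0.1511 -4.6508  6.7104] T [-0.8901  0.2543  0.0198] 0.035206331164763904 39.83248505741358 2.6
go cm [-0.0335 -0.2363  0.3592]
```

Request:
send_rows:
  rows:
    - [3,[0,0,-0.8],0]
    - [3,[0,0,-1],0]
    - [3,[0,0,-1.5],0]
    - [3,[0,0,-1.5],0]
    - [3,[0,0,-1.5],0]
    - [3,[0,0,-1.5],0]
    - [3,[0,0,0],0]

```text
t: 3.48
tool_pos: [0.4804, 0.3143, 0.1684]
tool_rot: [-0.011, 3.138, 0.003]
contact_force: [-0.3, -0.0, -2.5]
opening: 0.0354
grip_force: 40.3
```

```bash
python3 st.py .41 -.061 .160; python3 - <<'E'
from h import *
im=ctrl.get_image("side"); W=cloud(im); t=ctrl.get_image("top"); cv2.imwrite("pics/l.png",np.hstack([cv2.resize(im["frame"][100:240,150:290,::-1],(400,400)),cv2.resize(t["frame"][165:285,85:205,::-1],(400,400))]))
E
```

```text
[0.4804 0.3143 0.1684] x [-1.     -0.0068 -0.0036] y [-0.0068  1.      0.002 ] z [ 0.0036  0.002  -1.    ] q6 -1.1280498784800181 F [-0.2741 -0.0217 -2.4606] T [0.0047 0.0464 0.0426] 0.035432805901807224 40.25918886065483 3.475
go cm [  7.2928 -37.4789   0.7422]
```

View pics/l.png

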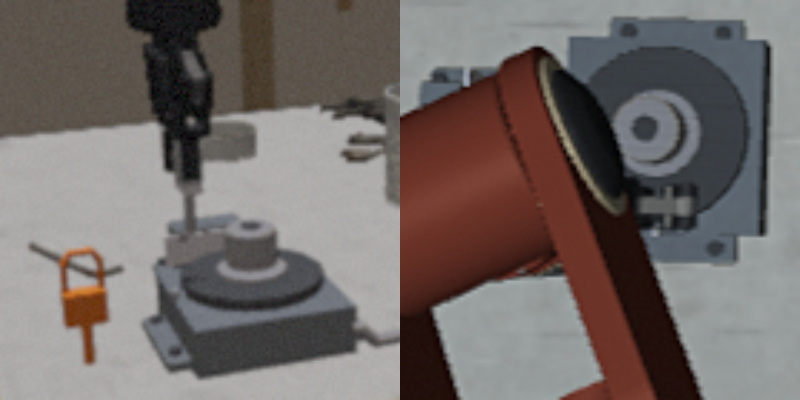

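Request:
send_rows:
  rows:
    - [3,[0.7,-3,0],0]
    - [3,[0.7,-4.5,0.1],0]
    - [3,[0.7,-5,0.1],0]
    - [3,[0.7,-5,0.1],0]
    - [3,[0.7,-5,0.1],0]
    - [3,[0.7,-5,0.1],0]
    - [3,[0.6,-5,0.1],0]
    - [3,[0.5,-4.9,0.1],0]
    - [3,[0,0,0],-2.5]
    - [3,[0,0,0],0]

```text
t: 4.82
tool_pos: [0.4282, -0.0611, 0.1581]
tool_rot: [0.076, -3.139, -0.001]
contact_force: [-1.3, 0.5, -0.9]
opening: 0.0351
grip_force: 40.5
```

```bash
python3 st.py .43 -.0599 .148; python3 - <<'E'
from h import *
im=ctrl.get_image("side"); np.save("s1.npy",cloud(im)); t=ctrl.get_image("top");np.save("t1.npy",cloud(t)); cv2.imwrite("pics/s1.png",im["frame"][:,:,::-1]);cv2.imwrite("pics/t1.png",t["frame"][:,:,::-1])
cv2.imwrite("pics/m.png",np.hstack([cv2.resize(im["frame"][170:310,230:370,::-1],(400,400)),cv2.resize(t["frame"][150:290,250:390,::-1],(400,400))]))
E
```

```text
[ 0.4282 -0.0611  0.1581] x [-0.9988 -0.0484  0.0015] y [-0.0484  0.9988  0.0008] z [-0.0015  0.0007 -1.    ] q6 -1.9335998276315016 F [-1.2822  0.5395 -0.8773] T [ 0.004  -0.0312 -0.0179] 0.03509133373272203 40.45277260243893 4.825
go cm [-0.1917  0.1133  1.0128]
```

View pics/m.png

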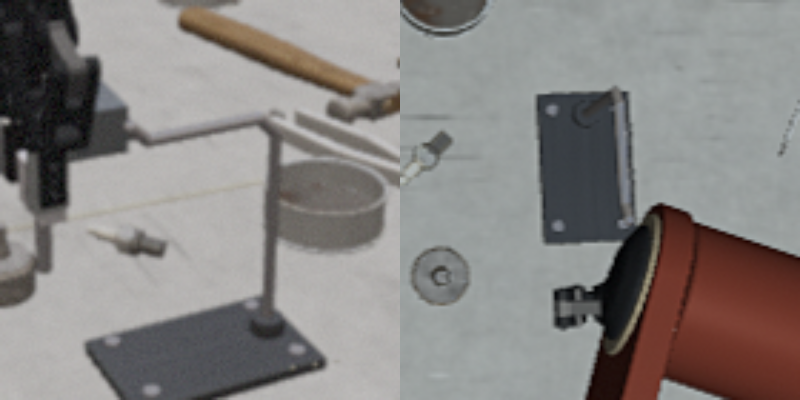

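```bash
python3 - <<'E'
from h import *
np.set_printoptions(precision=4,suppress=True)
S=np.load("s1.npy"); v,u=np.mgrid[:384,:512]
m=(u>236)&(u<256)&(v>225)&(v<270)
b=m&(S[...,2]>.07)&(S[...,1]<0)&(S[...,2]<.18)
for z0 in np.arange(.07,.18,.01):
    P=S[b&(S[...,2]>=z0)&(S[...,2]<z0+.01)]
    if len(P)>2: print(z0,len(P),P.min(0),P.max(0),np.median(P,0))
T=np.load("t1.npy"); P=T[150:290,300:325].reshape(-1,3); P=P[P[:,2]>.1]; print(P.min(0),P.max(0))
E
```

```text
0.09 16 [ 0.4287 -0.0683  0.0947] [ 0.4368 -0.0627  0.0992] [ 0.4318 -0.0655  0.0973]
0.09999999999999999 37 [ 0.4276 -0.0674  0.1002] [ 0.4374 -0.0584  0.1097] [ 0.4312 -0.0653  0.1051]
0.10999999999999999 33 [ 0.4276 -0.0672  0.1101] [ 0.4356 -0.06    0.1195] [ 0.4314 -0.0652  0.1146]
0.11999999999999998 19 [ 0.428  -0.0673  0.12  ] [ 0.4355 -0.0602  0.1266] [ 0.4301 -0.0651  0.1224]
0.12999999999999998 56 [ 0.4243 -0.0812  0.1325] [ 0.442  -0.0475  0.1399] [ 0.43   -0.0783  0.1354]
0.13999999999999996 55 [ 0.4192 -0.091   0.1403] [ 0.4411 -0.0478  0.1499] [ 0.425  -0.0848  0.1452]
0.14999999999999997 99 [ 0.4188 -0.0938  0.15  ] [ 0.4411 -0.0494  0.1597] [ 0.4256 -0.0896  0.1553]
0.15999999999999998 94 [ 0.4187 -0.0943  0.1601] [ 0.4418 -0.056   0.1699] [ 0.4262 -0.091   0.165 ]
0.16999999999999996 60 [ 0.4187 -0.0941  0.17  ] [ 0.4375 -0.0798  0.1782] [ 0.4262 -0.0908  0.1731]
[ 0.3846 -0.0545  0.103 ] [0.581  0.0121 0.457 ]
```

Request:
send_rows:
  rows:
    - [3,[0,0.12,1.2],-0.2]
    - [3,[0,0,0],0]
    - [3,[-1.5,0,0],0]
    - [3,[-1.5,0,0],0]
    - [3,[-1.5,0,0],0]
    - [3,[-1,0,0],0]
    - [3,[-1,0,0],0]
    - [3,[0,0,0],0]

```text
t: 5.92
tool_pos: [0.494, -0.056, 0.147]
tool_rot: [0.085, -3.14, -0.0]
contact_force: [-0.4, -0.6, -0.2]
opening: 0.0351
grip_force: 40.5
```

```bash
python3 st.py .503 -.0563 .146; python3 - <<'E'
from h import *
im=ctrl.get_image("side")
cv2.imwrite("pics/n.png",cv2.resize(im["frame"][180:280,230:350,::-1],(720,600),interpolation=2))
E
```

```text
[ 0.494 -0.056  0.147] x [-0.9985 -0.0542  0.0002] y [-0.0542  0.9985  0.    ] z [-0.0002  0.     -1.    ] q6 -1.8876398530304415 F [-0.4337 -0.5732 -0.1862] T [0.0414 0.0272 0.0373] 0.03509058657100121 40.496331453323364 5.925
go cm [-0.8965 -0.0805  0.1021]
```

View pics/n.png

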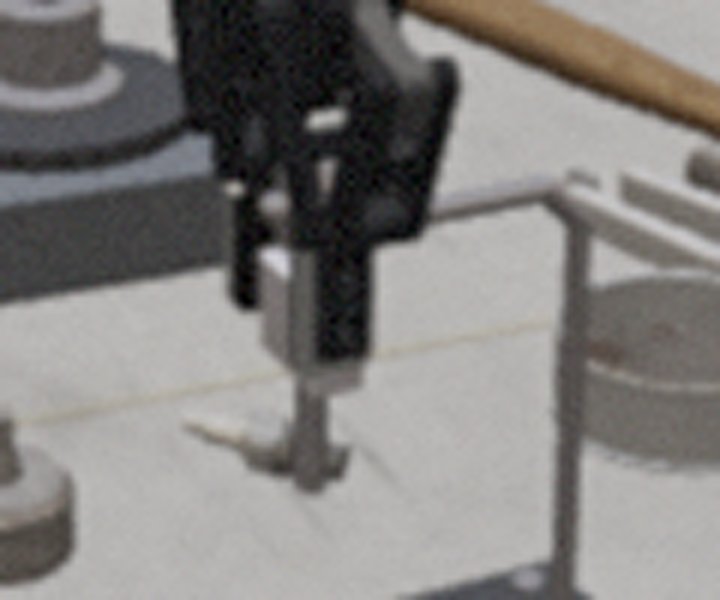

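The hook tip shows at (280,205) on the near side of the loop, so the bar is through it. Now I advance a little and lower.

Request:
send_rows:
  rows:
    - [3,[-0.9,0,0],0]
    - [3,[0,0,0.7],0]
    - [3,[0,0,0.5],0]
    - [3,[0,0,0],0]
    - [3,[0,0,0],0]

```text
t: 6.6
tool_pos: [0.5025, -0.0556, 0.1349]
tool_rot: [0.085, -3.14, -0.0]
contact_force: [0.7, 0.5, -0.4]
opening: 0.0353
grip_force: 40.5
```

Request:
send_rows:
  rows:
    - [3,[0,0,0.2],0]
    - [3,[0,0,0],0]

```text
t: 6.85
tool_pos: [0.5025, -0.0556, 0.1329]
tool_rot: [0.084, -3.14, -0.0]
contact_force: [-0.0, 1.1, -1.2]
opening: 0.0352
grip_force: 40.5
```

Request:
send_rows:
  rows:
    - [3,[0,0,0.2],0]
    - [3,[0,0,0],0]

```text
t: 7.1
tool_pos: [0.503, -0.0557, 0.1319]
tool_rot: [-0.085, 3.14, -0.0]
contact_force: [-1.6, 0.0, 3.8]
opening: 0.0352
grip_force: 41.2
```

Contact with the bar. I release gently.

Request:
send_rows:
  rows:
    - [4.2,[0,0,0],0]
    - [4.2,[0,0,0],0]
    - [5.5,[0,0,0],0]
    - [7,[0,0,0],0]
    - [7,[0,0,0],0]
    - [7,[0,0,0],0]
    - [7,[0,0,0],0]
    - [7,[0,0,0],0]

```text
t: 8.1
tool_pos: [0.5026, -0.0556, 0.131]
tool_rot: [-0.084, 3.14, -0.0]
contact_force: [0.6, -0.0, -0.7]
opening: 0.07
grip_force: 0.0
```

```bash
python3 st.py .503 -.0563 .146; python3 - <<'E'
from h import *
im=ctrl.get_image("side")
cv2.imwrite("pics/o.png",cv2.resize(im["frame"][180:280,230:350,::-1],(720,600),interpolation=2))
E
```

```text
[ 0.5026 -0.0556  0.131 ] x [-0.9986 -0.0537 -0.0001] y [-0.0537  0.9986 -0.    ] z [ 0.0001 -0.     -1.    ] q6 -1.882061645332962 F [ 0.6052 -0.023  -0.6823] T [0.0433 0.0648 0.0017] 0.07000973348567398 0.0 8.1
go cm [-0.0333 -0.0682 -1.4973]
```

View pics/o.png

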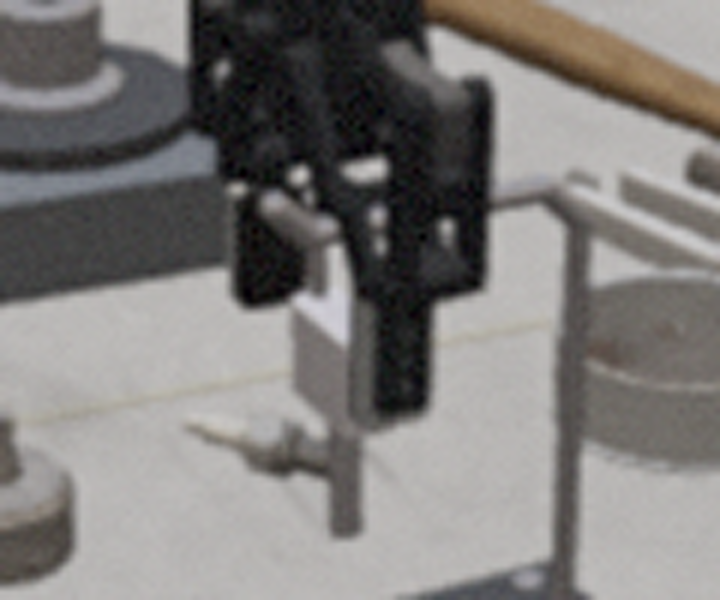

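Request:
send_rows:
  rows:
    - [7,[0,0,-3],0]
    - [7.5,[0,0,-4],0]
    - [8.5,[0,0,-5],0]
    - [8.5,[-0.7,5.2,0],0]
    - [8.5,[-0.7,5.2,0],0]
    - [8.5,[-0.7,5.2,0],0]
    - [8.5,[-0.7,5.2,0],0]
    - [8.5,[-0.7,5.2,0],0]
    - [8.5,[-0.7,5.2,0],0]
    - [8.5,[-0.7,5.2,0],0]

```text
t: 9.4
tool_pos: [0.5319, 0.3123, 0.251]
tool_rot: [-0.085, 3.14, -0.0]
contact_force: [0.9, -0.4, 0.6]
opening: 0.0848
grip_force: 0.0
```

Request:
send_rows:
  rows:
    - [8.5,[0,0,2],-9]
    - [8.5,[0,0,2],-9]
    - [8.5,[0,0,2],-9]
    - [8.5,[0,0,0],0]
    - [8.5,[0,0,0],0]

```text
t: 10.02
tool_pos: [0.5323, 0.3106, 0.1918]
tool_rot: [-0.812, 3.034, 0.0]
contact_force: [-0.4, 0.4, 1.7]
opening: 0.0848
grip_force: 0.0
```

```bash
python3 st.py .532 .3105 .088; python3 - <<'E'
from h import *
im=ctrl.get_image("side"); W=cloud(im)
m=(W[...,2]>.074)&(W[...,2]<.098)&(abs(W[...,0]-.532)<.04)&(abs(W[...,1]-.31)<.04); P=W[m]
from scipy.optimize import least_squares
s=least_squares(lambda c:np.hypot(P[:,0]-c[0],P[:,1]-c[1])-.022,[.532,.31],loss="soft_l1",f_scale=.002)
print("hub",s.x,len(P),np.median(abs(s.fun)))
b=(abs(W[...,0]-.51)<.03)&(abs(W[...,1]+.057)<.025)&(W[...,2]>.05)&(W[...,2]<.2); Q=W[b]
for z in np.arange(.06,.18,.02):
    q=Q[(Q[:,2]>z)&(Q[:,2]<z+.02)]
    if len(q): print(round(z,2),np.median(q,0).round(4))
E
```

```text
[0.5323 0.3106 0.1918] x [-0.8665 -0.4993 -0.001 ] y [-0.4993  0.8665 -0.0001] z [ 0.0009  0.0004 -1.    ] q6 -1.6860480579786667 F [-0.4246  0.4265  1.6511] T [-0.0006 -0.0535  0.0067] 0.08482019418125349 0.0 10.025
go cm [ 0.0452  0.0089 10.3842]
hub [0.53689733 0.30956838] 164 0.0009264756915080604
0.06 [ 0.5067 -0.0635  0.0742]
0.08 [ 0.5063 -0.0624  0.0897]
0.1 [ 0.5011 -0.0727  0.1137]
0.12 [ 0.5042 -0.0677  0.1323]
0.14 [ 0.507  -0.0696  0.1481]
0.16 [ 0.5063 -0.0602  0.1653]
```

Request:
send_rows:
  rows:
    - [7.5,[0,0,4],0]
    - [7.5,[0,0,4],0]
    - [7.5,[0,0,2.3],0]
    - [7.5,[0,0,0],0]
    - [3.8,[0,0,0],0]
    - [3.8,[0,0,0],0]
    - [3.8,[0,0,0],0]
    - [3.8,[0,0,0],0]
    - [3.8,[0,0,0],0]
  newtons: 40

```text
t: 11.2
tool_pos: [0.5346, 0.3092, 0.0913]
tool_rot: [-0.814, 3.029, -0.006]
contact_force: [1.5, -6.4, 4.8]
opening: 0.0429
grip_force: 42.8
```

```bash
python3 st.py .532 .3105 .088
```

```text
[0.5346 0.3092 0.0913] x [-0.8654 -0.5011 -0.0039] y [-0.5011  0.8654 -0.005 ] z [ 0.0059 -0.0024 -1.    ] q6 -1.6880271826224988 F [ 1.5132 -6.4323  4.8469] T [-1.221  -0.2843  0.0153] 0.042881511597559825 42.82404661452347 11.2
go cm [0.1604 0.2385 0.3296]
```

Request:
send_rows:
  rows:
    - [3.8,[0,-0.05,-0.2],0]
    - [3.8,[0,0,0],8]
    - [3.8,[0,0,0],8]
    - [3.8,[0,0,0],8]
    - [3.8,[0,0,0],8]
    - [3.8,[0,0,0],0]

```text
t: 11.95
tool_pos: [0.5344, 0.3098, 0.0913]
tool_rot: [0.054, 3.135, -0.0]
contact_force: [6.5, 1.2, -5.7]
opening: 0.0424
grip_force: 42.6
```

```bash
python3 st.py .532 .3105 .088
```

```text
[0.5344 0.3098 0.0913] x [-0.9994  0.0347 -0.0058] y [ 0.0347  0.9994 -0.0002] z [ 0.0058 -0.0004 -1.    ] q6 -1.1290064976795284 F [ 6.4591  1.1788 -5.6512] T [-0.6642 -0.8709 -0.2194] 0.04235415146614805 42.622401028638706 11.95
go cm [0.2413 0.0613 0.3328]
```

Request:
send_rows:
  rows:
    - [3.8,[-0.1,0,0],8]
    - [3.8,[0,0,0],8]
    - [3.8,[0,0,0],8]
    - [3.8,[0,0,0],8]
    - [3.8,[0,0,0],8]
    - [3.8,[0,0,0],8]
    - [3.8,[0,0,0],8]
    - [3.8,[0,0,0],8]
    - [3.8,[0,0,0],0]

```text
t: 13.08
tool_pos: [0.5351, 0.3109, 0.0914]
tool_rot: [1.71, 2.632, 0.007]
contact_force: [9.2, 4.7, -6.3]
opening: 0.0424
grip_force: 42.8
```

```bash
python3 st.py .532 .3105 .088
```

```text
[0.5351 0.3109 0.0914] x [-0.4064  0.9137  0.0004] y [0.9137 0.4064 0.0051] z [ 0.0045  0.0024 -1.    ] q6 -0.0127054400622665 F [ 9.2151  4.6868 -6.3362] T [ 0.0809 -0.0373 -0.2287] 0.042366122312054943 42.823802613884254 13.075
go cm [ 0.0883 -0.2977  0.3349]
```

Request:
send_rows:
  rows:
    - [3.8,[0,0.1,0],8.4]
    - [3.8,[0,0,0],8.4]
    - [3.8,[0,0,0],8.4]
    - [3.8,[0,0,0],8.4]
    - [3.8,[0,0,0],8.4]
    - [3.8,[0,0,0],8.4]
    - [3.8,[0,0,0],8.4]
    - [3.8,[0,0,0],8.4]
    - [3.8,[0,0,0],8.4]
    - [3.8,[0,0,0],8.4]

```text
t: 14.32
tool_pos: [0.5367, 0.3105, 0.0914]
tool_rot: [-3.036, -0.807, -0.011]
contact_force: [8.7, -1.2, -5.9]
opening: 0.0426
grip_force: 42.7
```

Request:
send_rows:
  rows:
    - [3.8,[0,0,0],0]
    - [3.8,[0,0,0],0]

```text
t: 14.58
tool_pos: [0.5367, 0.3105, 0.0914]
tool_rot: [-3.034, -0.812, -0.01]
contact_force: [8.7, -1.2, -6.8]
opening: 0.0426
grip_force: 42.5
```

```bash
python3 st.py .532 .3105 .088
```

```text
[0.5367 0.3105 0.0914] x [0.8664 0.4994 0.0065] y [ 0.4994 -0.8664  0.0011] z [ 0.0062  0.0023 -1.    ] q6 1.4527655998211344 F [ 8.6828 -1.1721 -6.7793] T [ 0.5774 -0.7427 -0.2333] 0.04259029182245411 42.526052733410324 14.575
go cm [-0.4103 -0.2324  0.3353]
```

Request:
send_rows:
  rows:
    - [7.5,[0,0,0],0]
    - [7.5,[0,0,0],0]
    - [7.5,[0,0,0],0]
    - [7.5,[0,0,0],0]
    - [7.5,[0,0,-3],0]
    - [7.5,[0,0,-3],-10]
    - [7.5,[0,0,0],-10]
    - [7.5,[0,0,0],-10]
    - [7.5,[0,0,0],-10]
    - [7.5,[0,0,0],-10]

```text
t: 15.82
tool_pos: [0.534, 0.3105, 0.15]
tool_rot: [-2.399, -2.028, 0.0]
contact_force: [-0.1, -0.4, -0.6]
opening: 0.0749
grip_force: 0.0
```

Request:
send_rows:
  rows:
    - [7.5,[0,0,0],-10]
    - [7.5,[0,0,0],-10]
    - [7.5,[0,0,0],-10]
    - [7.5,[0,0,0],-10]
    - [7.5,[0,0,0],-10]
    - [7.5,[0,0,0],-10]
    - [7.5,[0,0,0],-10]
    - [7.5,[0,0,0],-10]
    - [7.5,[0,0,0],-10]
    - [7.5,[0,0,0],-10]

```text
t: 17.08
tool_pos: [0.534, 0.3105, 0.15]
tool_rot: [0.012, -3.141, 0.0]
contact_force: [1.2, -0.4, 0.4]
opening: 0.0747
grip_force: 0.0
```

Request:
send_rows:
  rows:
    - [7.5,[0,0,0],-10]
    - [7.5,[0,0,0],-10]
    - [7.5,[0,0,0],-10]
    - [7.5,[0,0,0],0]

```text
t: 17.58
tool_pos: [0.534, 0.3105, 0.15]
tool_rot: [0.812, -3.035, 0.0]
contact_force: [0.6, -0.3, -0.6]
opening: 0.0752
grip_force: 0.0
```

```bash
python3 st.py .536 .310 .091; cat > pol.py <<'E'
from h import *
import sys
# polar unwrap of disc face in top image to find slot
im=ctrl.get_image("top"); T=np.array(im["cam_to_world"]); A=np.linalg.inv(T)
c=(.5325,.3105); th=np.deg2rad(np.arange(0,360,1)); r=np.arange(.035,.068,.0005)
X=np.stack([c[0]-r[:,None]*np.cos(th),c[1]+r[:,None]*np.sin(th),np.full((len(r),len(th)),.061)],-1)
P=X@A[:3,:3].T+A[:3,3]
u=(im["fx"]*P[...,0]/P[...,2]+im["cx"]).astype(np.float32); v=(im["fy"]*P[...,1]/P[...,2]+im["cy"]).astype(np.float32)
o=cv2.remap(im["frame"][:,:,::-1].copy(),u,v,1)
cv2.imwrite("pics/p_%s.png"%sys.argv[1],np.vstack([cv2.resize(o,(720,200)),cv2.resize(im["frame"][150:260,95:227,::-1],(720,400))]))
E
python3 pol.py a
```

```text
[0.534  0.3105 0.15  ] x [-0.8663 -0.4996  0.0001] y [-0.4996  0.8663  0.    ] z [-0.0001 -0.     -1.    ] q6 -1.687680509582145 F [ 0.5802 -0.2712 -0.5842] T [-0.0295  0.0201  0.0326] 0.07520475970272823 0.0 17.575
go cm [-0.1447 -0.1404  5.9014]
```

View pics/p_a.png

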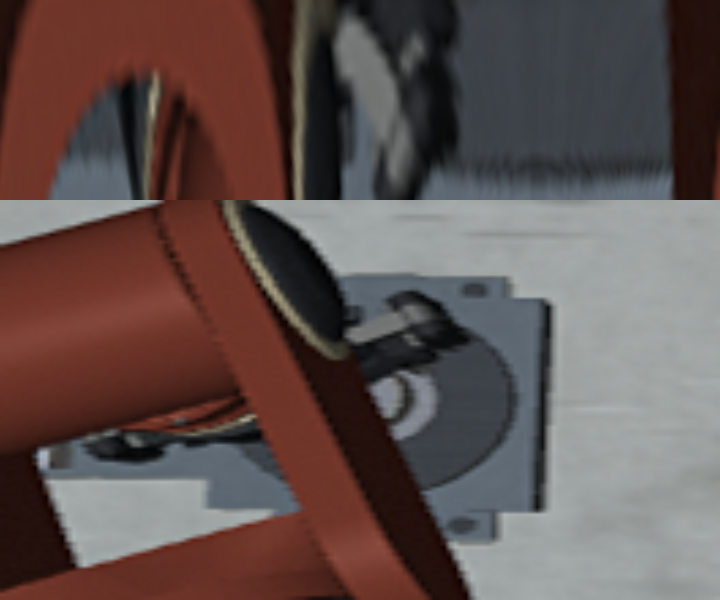

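Request:
send_rows:
  rows:
    - [7.5,[-0.1,-0.15,3],0]
    - [7.5,[0,0,2.7],0]
    - [7.5,[0,0,0],0]
    - [3.8,[0,0,0],0]
    - [3.8,[0,0,0],0]
    - [3.8,[0,0,0],0]
    - [3.8,[0,0,0],0]
    - [3.8,[0,0,0],0]

```text
t: 18.62
tool_pos: [0.5367, 0.3104, 0.0952]
tool_rot: [-0.814, 3.031, 0.002]
contact_force: [-1.4, 0.8, 6.1]
opening: 0.0425
grip_force: 43.4
```

```bash
python3 st.py .536 .310 .091
```

```text
[0.5367 0.3104 0.0952] x [-0.8654 -0.5011 -0.0029] y [-0.5011  0.8654  0.0003] z [ 0.0024  0.0017 -1.    ] q6 -1.6918111026375153 F [-1.3893  0.7817  6.1052] T [0.2448 0.3773 0.0034] 0.042539921489568484 43.385728255379945 18.625
go cm [0.0779 0.0029 0.4205]
```

Request:
send_rows:
  rows:
    - [3.8,[0,0,0],8.6]
    - [3.8,[0,0,0],8.6]
    - [3.8,[0,0,0],8.6]
    - [3.8,[0,0,0],8.6]
    - [3.8,[0,0,0],8.6]
    - [3.8,[0,0,0],8.6]
    - [3.8,[0,0,0],8.6]
    - [3.8,[0,0,0],8.6]
    - [3.8,[0,0,0],8.6]
    - [3.8,[0,0,0],8.6]

```text
t: 19.88
tool_pos: [0.5364, 0.3089, 0.0952]
tool_rot: [1.478, 2.77, -0.002]
contact_force: [-5.7, -4.8, 8.9]
opening: 0.0426
grip_force: 43.8
```

Request:
send_rows:
  rows:
    - [3.8,[0,0,0],8.6]
    - [3.8,[0,0,0],8.6]
    - [3.8,[0,0,0],8.6]
    - [3.8,[0,0,0],8.6]
    - [3.8,[0,0,0],8.6]
    - [3.8,[0,0,0],8.6]
    - [3.8,[0,0,0],8.6]
    - [3.8,[0,0,0],8.6]
    - [3.8,[0,0,0],8.6]
    - [3.8,[0,0,0],4]

```text
t: 21.12
tool_pos: [0.535, 0.3091, 0.0951]
tool_rot: [2.926, 1.14, -0.005]
contact_force: [-8.8, -4.2, 12.5]
opening: 0.043
grip_force: 44.1
```

Request:
send_rows:
  rows:
    - [3.8,[0,0,0],0]
    - [3.8,[0,0,0],0]

```text
t: 21.38
tool_pos: [0.535, 0.3091, 0.0952]
tool_rot: [2.925, 1.142, -0.005]
contact_force: [-8.7, -3.5, 12.3]
opening: 0.0425
grip_force: 44.1
```

```bash
python3 st.py .536 .310 .091; python3 - <<'E'
from h import *
im=ctrl.get_image("side"); t=ctrl.get_image("top")
cv2.imwrite("pics/q.png",np.hstack([cv2.resize(im["frame"][150:240,190:290,::-1],(400,360),interpolation=2),cv2.resize(t["frame"][160:250,95:195,::-1],(400,360),interpolation=2)]))
E
```

```text
[0.535  0.3091 0.0952] x [ 0.7354  0.6776 -0.0034] y [ 0.6776 -0.7354 -0.0001] z [-0.0025 -0.0022 -1.    ] q6 1.2306501128360647 F [-8.6838 -3.5232 12.2665] T [-0.9198  1.3352 -0.2311] 0.04245356160808126 44.053602425556164 21.375
go cm [0.1392 0.0013 0.4186]
```

View pics/q.png

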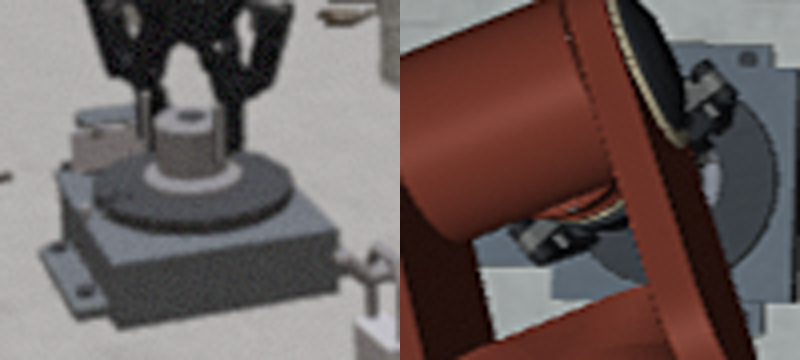

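Request:
send_rows:
  rows:
    - [3.8,[0,0,0],8]
    - [3.8,[0,0,0],0]
    - [7.5,[0,0,0],0]
    - [7.5,[0,0,0],0]
    - [7.5,[0,0,0],0]
    - [7.5,[0,0,0],0]
    - [7.5,[0,0,0],0]
    - [7.5,[0,0,-4],0]
    - [7.5,[0,0,-6],0]
    - [7.5,[0,0,-4],0]

```text
t: 22.72
tool_pos: [0.5365, 0.31, 0.2363]
tool_rot: [-2.998, -0.936, -0.005]
contact_force: [0.5, 0.3, 0.9]
opening: 0.0751
grip_force: 0.0
```

```bash
python3 st.py .42 .56 .25
```

```text
[0.5365 0.31   0.2363] x [0.8223 0.5691 0.0034] y [ 0.5691 -0.8223  0.0007] z [ 0.0032  0.0013 -1.    ] q6 1.3693211407031614 F [0.5329 0.3279 0.9408] T [ 0.0102 -0.0257  0.0052] 0.07506859981064264 0.0 22.725
go cm [  4.6568 -27.1867  -1.3707]
```

Request:
send_rows:
  rows:
    - [7.5,[0.9,-5.4,-0.3],0]
    - [7.5,[0.9,-5.4,-0.3],0]
    - [7.5,[0.9,-5.4,-0.3],0]
    - [7.5,[0.9,-5.4,-0.3],0]
    - [7.5,[0.9,-5.4,-0.3],0]
    - [7.5,[0,0,0],0]

```text
t: 23.48
tool_pos: [0.417, 0.5602, 0.2479]
tool_rot: [-2.996, -0.943, 0.0]
contact_force: [0.3, -0.3, 0.1]
opening: 0.0749
grip_force: 0.0
```

```bash
python3 - <<'E'
from h import *
im=ctrl.get_image("top"); A=np.linalg.inv(np.array(im["cam_to_world"])); W=cloud(im)
f=im["frame"][:,:,::-1].copy()
c=np.array([.5325,.3105]); th=np.arange(-40,40,1.); r=np.arange(.035,.075,.0005)
t=np.deg2rad(th)
X=np.stack([c[0]-r[:,None]*np.cos(t),c[1]+r[:,None]*np.sin(t),np.full((len(r),len(th)),.061)],-1)
P=X@A[:3,:3].T+A[:3,3]
u=(im["fx"]*P[...,0]/P[...,2]+im["cx"]).astype(np.float32); v=(im["fy"]*P[...,1]/P[...,2]+im["cy"]).astype(np.float32)
o=cv2.remap(f,u,v,1)
g=o.astype(int).sum(2)
print("r .044-.060:"); 
b=g[(r>.044)&(r<.060)].mean(0); print(dict(zip(th.astype(int)[10:70:1],b.astype(int)[10:70])))
cv2.imwrite("pics/r.png",np.hstack([cv2.resize(o,(400,400)),cv2.resize(f[165:245,120:200],(400,400),interpolation=2)]))
E
```

```text
r .044-.060:
{np.int64(-30): np.int64(174), np.int64(-29): np.int64(173), np.int64(-28): np.int64(173), np.int64(-27): np.int64(173), np.int64(-26): np.int64(173), np.int64(-25): np.int64(173), np.int64(-24): np.int64(173), np.int64(-23): np.int64(174), np.int64(-22): np.int64(174), np.int64(-21): np.int64(174), np.int64(-20): np.int64(172), np.int64(-19): np.int64(171), np.int64(-18): np.int64(171), np.int64(-17): np.int64(173), np.int64(-16): np.int64(179), np.int64(-15): np.int64(188), np.int64(-14): np.int64(201), np.int64(-13): np.int64(218), np.int64(-12): np.int64(236), np.int64(-11): np.int64(253), np.int64(-10): np.int64(265), np.int64(-9): np.int64(271), np.int64(-8): np.int64(266), np.int64(-7): np.int64(250), np.int64(-6): np.int64(233), np.int64(-5): np.int64(203), np.int64(-4): np.int64(172), np.int64(-3): np.int64(156), np.int64(-2): np.int64(148), np.int64(-1): np.int64(140), np.int64(0): np.int64(141), np.int64(1): np.int64(141), np.int64(2): np.int64(143), np.int64(3): np.int64(147), np.int64(4): np.int64(152), np.int64(5): np.int64(159), np.int64(6): np.int64(168), np.int64(7): np.int64(171), np.int64(8): np.int64(171), np.int64(9): np.int64(171), np.int64(10): np.int64(171), np.int64(11): np.int64(170), np.int64(12): np.int64(170), np.int64(13): np.int64(169), np.int64(14): np.int64(168), np.int64(15): np.int64(168), np.int64(16): np.int64(169), np.int64(17): np.int64(169), np.int64(18): np.int64(169), np.int64(19): np.int64(170), np.int64(20): np.int64(169), np.int64(21): np.int64(168), np.int64(22): np.int64(168), np.int64(23): np.int64(169), np.int64(24): np.int64(169), np.int64(25): np.int64(170), np.int64(26): np.int64(169), np.int64(27): np.int64(170), np.int64(28): np.int64(170), np.int64(29): np.int64(169)}
```

View pics/r.png

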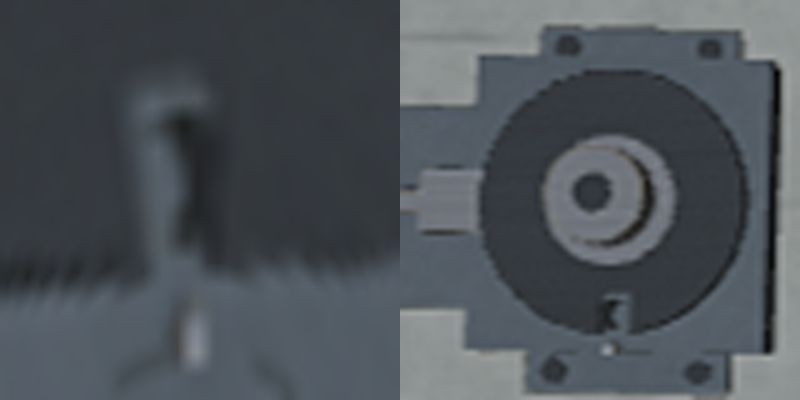

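The slot centre is at about -4.8° and the pointer at about -1° after allowing for parallax. The wheel is therefore 4° short, which agrees with the commanded 355.3°. I regrip for a small final turn.

Request:
send_rows:
  rows:
    - [7.5,[-0.9,5.4,0],0]
    - [7.5,[-0.9,5.4,0],0]
    - [7.5,[-0.9,5.4,0],0]
    - [7.5,[-0.9,5.4,0],0]
    - [7.5,[-0.9,5.4,0],0]
    - [7.5,[0,0,0],0]

```text
t: 24.28
tool_pos: [0.5375, 0.3051, 0.2479]
tool_rot: [3.001, 0.926, -0.0]
contact_force: [-0.1, 0.6, -0.5]
opening: 0.075
grip_force: 0.0
```

```bash
python3 st.py .536 .310 .092
```

```text
[0.5375 0.3051 0.2479] x [ 0.8262  0.5633 -0.0004] y [ 0.5633 -0.8262  0.001 ] z [ 0.0003 -0.001  -1.    ] q6 1.3688965332264917 F [-0.1181  0.6368 -0.5107] T [ 0.0003  0.0057 -0.0029] 0.07500118778786903 0.0 24.275
go cm [ 0.1621 -0.503  15.5918]
```

Request:
send_rows:
  rows:
    - [7.5,[0.15,-0.5,5],0]
    - [7.5,[0,0,6],0]
    - [7.5,[0,0,4.4],0]
    - [7.5,[0,0,0],0]
    - [3.8,[0,0,0],0]
    - [3.8,[0,0,0],0]
    - [3.8,[0,0,0],0]
    - [3.8,[0,0,0],0]
    - [3.8,[0,0,0],0]

```text
t: 25.4
tool_pos: [0.5383, 0.3118, 0.0986]
tool_rot: [2.991, 0.934, 0.011]
contact_force: [2.5, -12.2, 2.3]
opening: 0.0421
grip_force: 42.6
```

Request:
send_rows:
  rows:
    - [3.8,[0,0,0],2.2]
    - [3.8,[0,0,0],2]
    - [3.8,[0,0,0],0]
    - [3.8,[0,0,0],0]

```text
t: 25.9
tool_pos: [0.5384, 0.3116, 0.0986]
tool_rot: [3.023, 0.824, 0.012]
contact_force: [4.0, -12.9, 4.1]
opening: 0.0425
grip_force: 42.6
```

```bash
python3 st.py .536 .310 .092
```

```text
[0.5384 0.3116 0.0986] x [0.8618 0.5073 0.0053] y [ 0.5072 -0.8617  0.0098] z [ 0.0095 -0.0058 -0.9999] q6 1.4510504628270735 F [  3.9575 -12.9086   4.1148] T [-2.3023 -0.7619  0.0223] 0.04250606935270354 42.606454835040495 25.9
go cm [-0.2924  0.011   0.6631]
```

Request:
send_rows:
  rows:
    - [7.5,[0,0,0],0]
    - [7.5,[0,0,0],0]
    - [7.5,[0,0,0],0]
    - [7.5,[0,0,0],0]
    - [7.5,[0,0,0],0]
    - [7.5,[0,0,-4],0]
    - [7.5,[0,0,-6],0]
    - [7.5,[0,0,-4],0]
    - [7.5,[0,0,0],0]

```text
t: 27.02
tool_pos: [0.5363, 0.3157, 0.2396]
tool_rot: [-3.03, -0.826, -0.014]
contact_force: [-0.5, -0.7, -0.0]
opening: 0.0753
grip_force: 0.0
```

Request:
send_rows:
  rows:
    - [7.5,[0.9,-5.4,-0.3],0]
    - [7.5,[0.9,-5.4,-0.3],0]
    - [7.5,[0.9,-5.4,-0.3],0]
    - [7.5,[0.9,-5.4,-0.3],0]
    - [7.5,[0.9,-5.4,-0.3],0]
    - [7.5,[0,0,0],0]
    - [7.5,[0,0,0],0]

```text
t: 27.9
tool_pos: [0.4355, 0.5696, 0.2471]
tool_rot: [3.029, 0.826, -0.003]
contact_force: [0.9, 0.3, -0.6]
opening: 0.075
grip_force: 0.0
```

```bash
python3 - <<'E'
from h import *
im=ctrl.get_image("top"); A=np.linalg.inv(np.array(im["cam_to_world"]))
f=im["frame"][:,:,::-1].copy()
c=np.array([.5325,.3105]); th=np.arange(-20,20,1.); r=np.arange(.046,.060,.0005); t=np.deg2rad(th)
def prof(r,z):
    X=np.stack([c[0]-r[:,None]*np.cos(t),c[1]+r[:,None]*np.sin(t),np.full((len(r),len(th)),z)],-1)
    P=X@A[:3,:3].T+A[:3,3]
    u=(im["fx"]*P[...,0]/P[...,2]+im["cx"]).astype(np.float32); v=(im["fy"]*P[...,1]/P[...,2]+im["cy"]).astype(np.float32)
    return cv2.remap(f,u,v,1).astype(int).sum(2).mean(0).astype(int)
print("slot",[(int(a),int(b)) for a,b in zip(th,prof(r,.061))]); print("ptr",[(int(a),int(b)) for a,b in zip(th,prof(np.arange(.064,.072,.0005),.055))][10:30])
S=cloud(ctrl.get_image("side")); b=(abs(S[...,0]-.51)<.02)&(abs(S[...,1]+.06)<.025)&(S[...,2]>.05)&(S[...,2]<.2); Q=S[b]
for z in np.arange(.06,.18,.02):
    q=Q[(Q[:,2]>z)&(Q[:,2]<z+.02)]
    if len(q): print(round(z,2),np.median(q,0).round(4))
E
```

```text
slot [(-20, 175), (-19, 174), (-18, 174), (-17, 174), (-16, 174), (-15, 173), (-14, 172), (-13, 171), (-12, 170), (-11, 174), (-10, 187), (-9, 205), (-8, 217), (-7, 222), (-6, 222), (-5, 193), (-4, 163), (-3, 140), (-2, 123), (-1, 112), (0, 151), (1, 189), (2, 206), (3, 210), (4, 204), (5, 183), (6, 162), (7, 152), (8, 153), (9, 159), (10, 166), (11, 168), (12, 169), (13, 169), (14, 168), (15, 168), (16, 169), (17, 169), (18, 170), (19, 170)]
ptr [(-10, 270), (-9, 269), (-8, 268), (-7, 261), (-6, 253), (-5, 235), (-4, 226), (-3, 266), (-2, 305), (-1, 340), (0, 360), (1, 336), (2, 311), (3, 285), (4, 271), (5, 275), (6, 278), (7, 278), (8, 279), (9, 279)]
0.06 [ 0.5059 -0.0634  0.0744]
0.08 [ 0.507  -0.0629  0.0892]
0.1 [ 0.5014 -0.0732  0.1133]
0.12 [ 0.5044 -0.0673  0.1323]
0.14 [ 0.507  -0.0707  0.1485]
0.16 [ 0.5063 -0.0606  0.165 ]
```

The slot now spans about -9.5° to +8° and the pointer is at 0°. The wheel is home and the pin still hangs unchanged.

```bash
python3 -c "
from station import ctrl
print(ctrl.finish_job())"
```

```text
the job is handed in; nothing more can be done
None
```

I handed the job in: the lock pin hangs by its loop on the hook, and the flywheel made one clockwise turn with its slot back within about 1° of the pointer by the camera; the hand-in call returned no verdict.

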